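Fold back the two-leaf door of a screened bench bay and slide a carton home

ROBOT

A 7-joint arm with a two-finger parallel gripper is mounted at the origin on a cart in front of the work surface, level with it; the furniture and walls round the work are solid. World frame = base frame: x ahead of the robot, y to its left, z up, the work surface at z = 0. Lengths are in m, angles in rad, forces in N, time in s.
With the tool pointing down it reaches from about 0.4 to 0.85 m from the base axis. Payload 4.5 kg.
Tool frame: the origin (TCP) lies at the very end of the fingers, on their centre line; the grasp point (between the pads) lies 19 mm behind it; z points along the fingers, y is the line along which they close (so a half turn about z gives the same grasp; the last joint's range is limited). The gripper opens to 88 mm and grips with 3 to 60 N. Pads are 18 mm wide; open, the fingers measure 123 mm over their backs; the gripper's body (75 mm by 187 mm) begins 45 mm behind the grasp point.
Start: joints at [-1.174, 0.689, -0.195, 1.565, 0.157, 0.902, -0.215], TCP at [0.222, 0.584, 0.239] pointing down, gripper open.
Joint ranges: [-3.01, 3.01], [-0.46, 2.08], [-1.47, 1.51], [0.13, 2.56], [-1, 4.14], [0.04, 2.09], [-2.66, 2.66]. Speed limits (rad/s): [2.57, 2.57, 3.14, 3.14, 3.14, 3.14, 3.14].

INTERFACE

Orientations are given as a 3x3 rotation matrix whose columns are the frame's x, y, z axes.
In Python, from station import get_state, get_image, job_done, search_frame, outline_of, mark_of gives the robot as it stands.
- The arm moves only by the tool step_arm, never from a script. Its argument "increments" is a list of rows, each a list of 7 numbers: the shift along the tool's x, y, z in cm, then the turn, a rotation vector about the tool's x, y, z in degrees, then the closure, from -1 (fully open) to 1 (shut). A call has exactly 5 rows; each row is the pose to reach, as a shift and turn from the pose commanded when the call began, along the tool's axes at that moment; what a row does not reach only later rows make up. A row lasts 1/10 s, in which the tool goes at most 50 mm and 8.59 degrees, less where a joint would pass 70% of its speed; a pose out of reach is approached as far as the arm can. A call with a gripper value outside its range is refused whole. The fingers move at their own pace and stop on an object; "squeeze" is the grip in N (left out, the last holds). Time passes only in rows, so rows that repeat a pose let the fingers close, or fill a call up. It gives the time, the measured TCP pose, the force, the opening and the grip force at its end, in the units of the state.
- get_state(): the state, without advancing time (a new reading comes with each control period).
- get_image(name): name is "scene" or "side" or "wrist"; returns a dict with "image" (400x640x3 uint8, red, green, blue), "fx", "fy", "cx", "cy" (pixels), "cam_to_world" (4x4, takes a point from camera to world coordinates). Camera axes: x right, y down, z forward; pixel columns grow to the right and rows downward; lengths in m; the calibration is good to about 2 mm. The wrist camera is an equidistant fisheye: a pixel r from the principal point sees the ray r / f radians off the axis. A picture is of the moment at which its call begins. There is no depth.
- job_done(): hands the job in; it is judged then, once.
Trained networks look in a picture, given as the dict that the camera call returned (one of the last four; its "shot" number tells which), for a name from the list of things; names that differ only in an ending like _2 or _b are one class to them, and where a whole thing is asked for, a point or a joint stands for the part that bears it (a point fixed in the world has none). Each returns a list of dicts, best first, with "confidence" (0 to 1); they miss things now and then, are a little off and sometimes report something else, mostly with a low value. They report only what shows in the picture. A call takes as long as a camera call.
- search_frame(picture, name): "box" ([centre column, centre row, width, height] in pixels, round what is visible of it).
- outline_of(picture, name): "region" (400x640 bool, what is visible of it) and "box" ([centre column, centre row, width, height] in pixels, round what is visible of it).
- mark_of(picture, name): "xy" ([column, row] in pixels: a listed point, or the origin of a listed thing).
The state is a dict: "t": time; "joints": joint angles; "qvel": joint speeds; "joint_torque": joint torques, N m; "ee_pos": TCP position; "tool_rot": TCP orientation; "force": force on the tool from outside, world axes, zero at the start; "moment": the same for the moment, N m; "gripper_width": opening from 0.0 (shut) to 1.0 (fully open); "gripper_force": force on a finger pad.
Only numpy, scipy, OpenCV 4.12 (cv2) and the standard library are available. Lean on these libraries where they do the work, as an engineer would, in place of code of your own. Each camera call takes 0.05 s, during which the arm holds its last target. There are 200 camera calls.

TASK

Fold the bay's two-leaf door all the way back: press it inward at the hinge between its leaves, then fold the pair flat to the right-hand side until the catch there snaps and holds it open. Then slide the carton in through the doorway, without lifting it, until it stands squarely against the rubber strip under the rear ledge. Push gently, no harder than the catch needs, and leave the jar in the bay's corner and the two bottles beside it on the worktop where they stand.

Things in the scene. Friction and masses are not known exactly. Their poses are not given: they have to be found in the camera images.
- bay: Fixed open-topped sheet-metal screen on a 6 mm base plate. Origin: underside of the plate, centre of the 220 mm doorway; x leads into the bay, y left, z up. Plate from x -104 to 196, y -150 to 140 mm. Walls to z 134, inner faces y -138, y 128, x 192. Track slot flush in the plate along x = 0. Rear ledge x 151 to 192, y -58 to 128, underside z 64, lip top z 74 mm. Jamb posts at x -13 to 1, y -139 to -123 and 114 to 130.
- leaf_a (a joint): Door opening, rad: 0 shut flat across the doorway, 1.53 fully folded at the right; friction only, no spring (1 to 3 N at the fold). Right leaf turns this angle q about a fixed pin at bay (0, -110 mm); the left leaf is tied to it and turns q the other way. The roller of the spring catch is met at 1.45, crowns at 1.49, then snaps to 1.53; about 10 N at the door's free end, 20 N at the fold.
- fold (a point): Top (z 130 mm) of the hinge between the two leaves, on its axis, in the leaves' front faces; 5 mm radius barrel. In bay x, y: (110 sin q, -110 + 110 cos q) mm. Each leaf is 110 mm long, 12 mm thick behind its front face, from z 16 to 130. The fold goes into the bay (+x), so the front faces close on each other like a book and the back faces end outermost.
- lead (a point): Top (z 130 mm) of the free end of the left leaf, at its front face; it runs along the track: in bay x, y at (0, -110 + 220 cos q) mm. Below it a 5 mm radius steel pin runs in the track and meets the catch roller beside the right jamb (bay (7, -92), 15 mm high; its housing behind it reaches x 30, 18 mm high).
- carton: Loose pale taped carton, 60 (x) x 90 (y) x 45 (z) mm, about 0.4 kg, waiting on the base plate before the door. Origin at the centre of its underside, z up; plate top is z 6. It starts with its x axis within 0.25 rad of the bay's x. Home: its far 90 mm face on the rubber strip, centre at bay x 158 mm; any y where it got to.
- stop (a point): Point on the face of the black rubber strip on the rear wall, at bay (188, 30) mm, z 30 mm. The strip spans bay y -55 to 125, z 23 to 37 mm, under the ledge.
- corner_jar: Loose short blue lidded jar, 49 mm across, 63 mm high, in the bay's rear right corner about bay (162, -108) mm, just behind where the folded door ends. Origin at the centre of its foot. Not to be disturbed.
- amber_bottle: Loose brown bottle, 63 mm across, 126 mm high, on the worktop right of the bay. Origin at the centre of its foot. Bystander.
- white_bottle: Loose white bottle, 55 mm across, 111 mm high, on the worktop left of the bay. Origin at the centre of its foot. Bystander.

How it is judged:
By the outcome, as a careful person would: the job done as asked, in the order asked, and still so for the second after the job is handed in, with the robot touching nothing.
It also fails if it takes over 61 s, if anything falls off the work surface, if the arm or the gripper's body presses on something with over 40 N, if the wrist force passes 120 N, or if a joint passes its speed limit or range.

## Working session

There is one attempt and no reset: what is moved stays moved. The work goes in short steps, Python scripts to look and compute and a tool call to move; the robot and the scene stay as the last step left them, time stands still between calls to the robot, and variables do not carry over. Pictures are saved under pics/ and viewed, at most 10 in all, crops included, and the job is handed in when it is done.

Besides the shell and the picture viewer there is one more tool, called after "Call:" as name([rows], argument=value, ...), one row to a line, values as JSON. step_arm: Moves the arm, as the interface text tells. Its arguments: {"type":"object","properties":{"increments":{"type":"array","items":{"type":"array","items":{"type":"number"}}},"squeeze":{"type":"number"}},"required":["increments"]}

```bash
mkdir -p pics; cat > h.py <<'E'
import numpy as np, cv2
from station import *
def ray(im,px):
    T=np.array(im["cam_to_world"]);d=np.array([(px[0]-im["cx"])/im["fx"],(px[1]-im["cy"])/im["fy"],1.])
    return T[:3,3],T[:3,:3]@d
def atz(im,px,z):
    o,d=ray(im,px);return o+d*(z-o[2])/d[2]
def proj(im,p):
    T=np.array(im["cam_to_world"]);c=T[:3,:3].T@(np.array(p)-T[:3,3])
    return np.array([im["cx"]+im["fx"]*c[0]/c[2],im["cy"]+im["fy"]*c[1]/c[2]])
def tri(ims,pxs):
    A=np.zeros((3,3));b=np.zeros(3)
    for i,p in zip(ims,pxs):
        o,d=ray(i,p);d=d/np.linalg.norm(d);M=np.eye(3)-np.outer(d,d);A+=M;b+=M@o
    return np.linalg.solve(A,b)
def save(im,n): cv2.imwrite("pics/"+n,np.array(im["image"])[:,:,::-1])
E
python3 - <<'E'
from h import *
np.set_printoptions(precision=4,suppress=True)
s=get_state();print(s["t"],s["ee_pos"],s["tool_rot"],s["force"],s["gripper_width"])
a=get_image("scene");b=get_image("side");save(a,"scene0.png");save(b,"side0.png")
print(a["cam_to_world"],b["cam_to_world"])
for n in ["bay","fold","lead","stop","carton","corner_jar","amber_bottle","white_bottle"]:
    ms=[mark_of(i,n) for i in (a,b)]
    print(n,[(np.round(m[0]["xy"]),round(m[0]["confidence"],2)) if m else None for m in ms],
      tri((a,b),[m[0]["xy"] for m in ms]) if all(ms) else "")
print(get_state()["t"])
E
```

```text
0.0 [0.2216 0.5837 0.2379] [[-0.9349  0.3548 -0.0005]
 [ 0.3548  0.9349 -0.0018]
 [-0.0002 -0.0019 -1.    ]] [ 0.0836 -0.0924  0.7976] 0.9985978080379608
[[-0.487  -0.4689  0.7369 -0.2438]
 [-0.8733  0.2757 -0.4017  0.1082]
 [-0.0148 -0.8391 -0.5438  0.6283]
 [ 0.      0.      0.      1.    ]] [[-0.8886 -0.2755  0.3667 -0.0371]
 [-0.4587  0.5403 -0.7055  0.6808]
 [-0.0037 -0.7951 -0.6064  0.9232]
 [ 0.      0.      0.      1.    ]]
bay [None, (array([314., 232.]), 0.61)] 
fold [(array([312., 201.]), 0.97), (array([311., 198.]), 0.81)] [ 0.443  -0.2378  0.1246]
lead [(array([274., 190.]), 0.57), (array([268., 200.]), 0.67)] [ 0.5333 -0.1735  0.1299]
stop [(array([336., 197.]), 0.7), (array([302., 190.]), 0.57)] [ 0.5414 -0.3678  0.0363]
carton [None, (array([302., 248.]), 0.92)] 
corner_jar [None, (array([343., 196.]), 0.82)] 
amber_bottle [None, None] 
white_bottle [None, (array([241., 293.]), 0.81)] 
0.9
```

View pics/scene0.png

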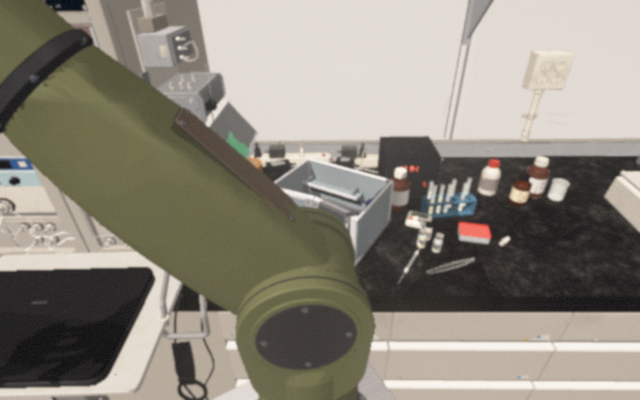

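View pics/side0.png

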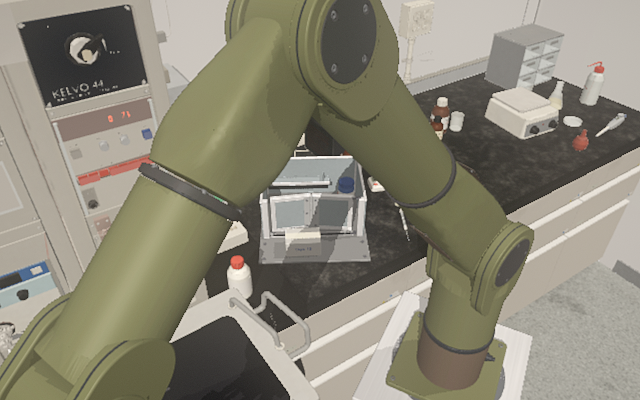

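The scene camera shows the bay at (340,210), with the arm hiding its front. The side camera shows the bay at about (313,210), with the closed door, the carton before it at (302,242), the jar at (346,185) and the white bottle at (240,275). I'll enlarge both views.

```bash
python3 - <<'E'
import cv2,numpy as np
b=cv2.imread("pics/side0.png")[145:275,250:385];a=cv2.imread("pics/scene0.png")[150:265,265:425]
b=cv2.resize(b,None,fx=4.4,fy=4.4,interpolation=cv2.INTER_CUBIC)
cv2.imwrite("pics/crop0.png",b);print(b.shape)
E
```

```text
(572, 594, 3)
```

View pics/crop0.png

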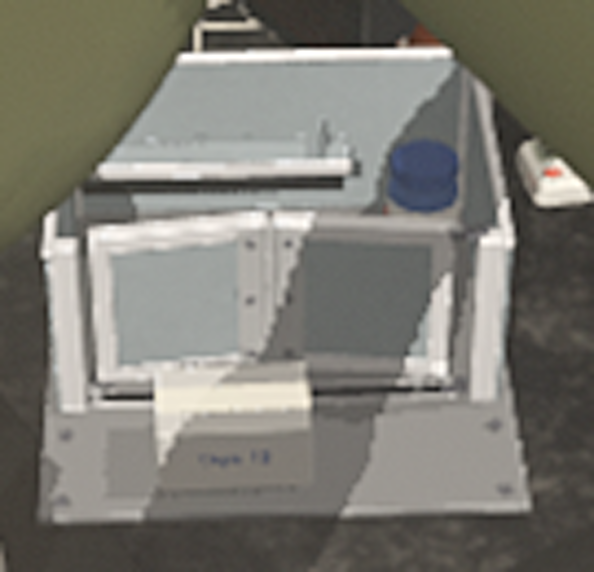

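In the crop, the door is shut with its fold at (268,213) and the lead end at (92,230). The carton's front face spans (157–311, 410–487) and it sits nearly square, a little left of centre. The plate's front corners are at (42,520) and (530,510), and the jar stands in the rear right corner. Next I'll fit the bay pose.

```bash
python3 - <<'E'
from h import *
from scipy.optimize import least_squares
np.set_printoptions(precision=4,suppress=True)
b=get_image("side");a=get_image("scene")
c=lambda x,y:np.array([250+x/4.4,145+y/4.4])
obs=[((-.104,.140,.003),c(42,517)),((-.104,-.150,.003),c(529,508)),((-.013,-.139,.134),c(513,240)),((-.013,.130,.134),c(45,250)),
 ((.151,-.058,.074),c(353,165)),((-.013,-.123,.006),c(472,400)),((-.013,.114,.006),c(85,410)),((-.013,.13,.006),c(60,412)),((-.013,-.139,.006),c(500,400))]
def w(p,q): 
    C,S=np.cos(p[2]),np.sin(p[2]);return [p[0]+C*q[0]-S*q[1],p[1]+S*q[0]+C*q[1],q[2]]
fd=[mark_of(i,"fold")[0]["xy"] for i in (b,a)]
def f(p):
    q=p[3]
    r=[proj(b,w(p,o))-x for o,x in obs]
    F=(.11*np.sin(q),-.11+.11*np.cos(q),.13)
    r+=[proj(i,w(p,F))-x for i,x in zip((b,a),fd)]
    r+=[proj(b,w(p,(0,-.11+.22*np.cos(q),.13)))-c(92,230)]
    return np.ravel(r)
s=least_squares(f,[.443,-.24,-1.0,0.05],loss="soft_l1");print(s.x);print(f(s.x).reshape(-1,2))
p=s.x
bx=lambda P:((lambda d:(np.cos(p[2])*d[0]+np.sin(p[2])*d[1],-np.sin(p[2])*d[0]+np.cos(p[2])*d[1]))(np.array(P[:2])-p[:2]))
for n,x in dict(cFLtop=(157,410),cFRtop=(312,408),cBLtop=(158,366),cBRtop=(308,372)).items(): print(n,np.round(bx(atz(b,c(*x),.051)),3))
for x in [(158,488),(311,485)]: print("bot",np.round(bx(atz(b,c(*x),.006)),3))
m=mark_of(b,"carton")[0];print("carton",np.round(bx(atz(b,m["xy"],.006)),3))
m=mark_of(b,"corner_jar")[0];print("jar",np.round(bx(atz(b,m["xy"],.006)),3))
s=get_state();print(bx(s["ee_pos"]),s["t"])
E
```

```text
[ 0.4379 -0.2326 -1.0674  0.086 ]
[[-0.6621  0.4735]
 [ 0.705   0.0759]
 [-0.7283 -0.3704]
 [ 1.1203 -0.6104]
 [ 0.2236 -0.935 ]
 [-0.1416  0.4432]
 [ 0.9693 -0.0174]
 [ 0.7675 -0.3492]
 [-0.6631  0.3213]
 [ 1.0903 -0.2374]
 [-1.2182 -3.9557]
 [-1.1566  1.915 ]]
cFLtop [-0.064  0.07 ]
cFRtop [-0.065 -0.021]
cBLtop [-0.025  0.07 ]
cBRtop [-0.033 -0.02 ]
bot [-0.083  0.07 ]
bot [-0.083 -0.02 ]
carton [-0.06   0.026]
jar [ 0.179 -0.103]
(np.float64(-0.8198610438610865), np.float64(0.20477326421414876)) 1.2
```

```bash
cat > g.py <<'E'
import sys
from h import *
from scipy.spatial.transform import Rotation as R
P=[.4379,-.2326,-1.0674]
def b2w(x,y,z):
    C,S=np.cos(P[2]),np.sin(P[2]);return np.array([P[0]+C*x-S*y,P[1]+S*x+C*y,z])
def w2b(v):
    C,S=np.cos(P[2]),np.sin(P[2]);d=np.array(v)-[P[0],P[1],0];return np.array([C*d[0]+S*d[1],-S*d[0]+C*d[1],d[2]])
C,S=np.cos(P[2]),np.sin(P[2])
ty=np.array([-C,-S,0]);tz=np.array([0,0,-1.]);RT=np.column_stack([np.cross(ty,tz),ty,tz])
def inc(w,s=None):
    s=s or get_state();T=np.array(s["tool_rot"])
    return np.round(np.r_[T.T@(np.array(w)-s["ee_pos"])*100,np.degrees(R.from_matrix(T.T@RT).as_rotvec())],2)
E
python3 - <<'E'
from g import *
print(RT);print(inc([.5,.2,.24]));print(inc(b2w(-.05,0,.24)))
E
```

```text
[[-0.87594922 -0.48240332  0.        ]
 [-0.48240332  0.87594922  0.        ]
 [-0.          0.         -1.        ]]
[-3.965e+01 -2.606e+01 -1.300e-01  1.000e-02  0.000e+00 -4.963e+01]
[-4.538e+01 -6.547e+01 -1.300e-01  1.000e-02  0.000e+00 -4.963e+01]
```

Call:
step_arm([
  [-4,-2.6,0,0,0,-5,1],
  [-8,-5.2,0,0,0,-10,1],
  [-12,-7.8,0,0,0,-15,1],
  [-16,-10.4,0,0,0,-20,1],
  [-20,-13,0,0,0,-25,1],
], squeeze=10)

```text
t: 1.7
ee_pos: [0.3637, 0.3903, 0.2389]
tool_rot: [[-0.997, -0.077, 0.001], [-0.077, 0.997, 0.0], [-0.001, 0.0, -1.0]]
force: [0.3, 0.5, 0.0]
gripper_width: 0.569
gripper_force: 0.0
```

```bash
python3 - <<'E'
from g import *
print(inc([.5,.2,.24]));print(inc(b2w(-.05,0,.24)))
E
```

```text
[-1.212e+01 -2.003e+01 -1.100e-01  1.000e-02  4.000e-02 -2.441e+01]
[-5.200e-01 -5.812e+01 -1.300e-01  1.000e-02  4.000e-02 -2.441e+01]
```

Call:
step_arm([
  [-2.2,-4,0,0,0,-5,1],
  [-4.5,-8,0,0,0,-10,1],
  [-6,-12,0,0,0,-15,1],
  [-6.5,-16,0,0,0,-20,1],
  [-6.5,-20,0,0,0,-24.4,1],
])

```text
t: 2.2
ee_pos: [0.4434, 0.1954, 0.2387]
tool_rot: [[-0.877, -0.481, 0.001], [-0.481, 0.877, 0.001], [-0.001, -0.0, -1.0]]
force: [0.4, -0.0, 0.2]
gripper_width: 0.117
gripper_force: 0.0
```

```bash
python3 - <<'E'
from g import *
print(inc(b2w(-.05,0,.24)))
E
```

```text
[ 21.06 -32.27  -0.15  -0.     0.07  -0.12]
```

Call:
step_arm([
  [2,-3.2,0,0,0,0,1],
  [4,-6.4,0,0,0,0,1],
  [7,-10,0,0,0,0,1],
  [10,-13.5,0,0,0,0,1],
  [12.5,-17,0,0,0,0,1],
])

```text
t: 2.7
ee_pos: [0.413, -0.0139, 0.2389]
tool_rot: [[-0.878, -0.479, -0.0], [-0.479, 0.878, -0.001], [0.0, -0.0, -1.0]]
force: [0.3, -0.2, -0.6]
gripper_width: 0.005
gripper_force: 0.0
```

Call:
step_arm([
  [2,-3,0,0,0,0,1],
  [4,-6.5,0,0,0,0,1],
  [6,-10,0,0,0,0,1],
  [8.5,-14.2,0,0,0,0,1],
  [8.5,-14.2,0,0,0,0,1],
])

```text
t: 3.2
ee_pos: [0.4058, -0.1848, 0.2383]
tool_rot: [[-0.884, -0.467, -0.001], [-0.467, 0.884, -0.003], [0.002, -0.002, -1.0]]
force: [-0.9, -0.3, 0.2]
gripper_width: 0.003
gripper_force: 0.0
```

```bash
python3 - <<'E'
from g import *
s=get_state();print(w2b(s["ee_pos"]),inc(b2w(-.05,0,.24)))
a=get_image("side");b=get_image("scene");w=get_image("wrist")
print(w["fx"],w["cx"],w["cy"],w["cam_to_world"])
cv2.imwrite("pics/m1.png",np.vstack([w["image"][:,:,::-1]]))
for n in ["bay","fold","lead","stop","carton","corner_jar","amber_bottle","white_bottle"]:
    for k,i in (("side",a),("scene",b),("wr",w)):
        m=mark_of(i,n)
        if m: print(n,k,np.round(m[0]["xy"],1),round(m[0]["confidence"],2))
E
```

```text
[-0.05736436 -0.00503942  0.23826278] [-0.52 -0.73 -0.17 -0.14 -0.14 -0.98]
309.70691628693146 319.5221599683287 189.6308086854711 [[-0.47505392  0.84132767  0.25785952  0.34027237]
 [ 0.87995594  0.45381574  0.14045935 -0.21405709]
 [ 0.00115163  0.29363078 -0.95591822  0.38584321]
 [ 0.          0.          0.          1.        ]]
bay side [312.  233.6] 0.92
bay wr [272.8 156.6] 0.84
fold side [310. 196.] 0.86
fold wr [233.2 193.9] 0.66
lead side [271.4 200.6] 0.78
stop side [300.  187.6] 0.71
stop scene [211.4 260.2] 0.19
stop wr [137.1 193.3] 0.77
carton side [304.2 249.2] 0.82
carton wr [315.5 181.2] 0.72
corner_jar side [346.1 196.2] 0.6
corner_jar wr [151.2  90.9] 0.59
amber_bottle scene [397.4 206.4] 0.84
white_bottle scene [209.6 261.4] 0.58
```

View pics/m1.png

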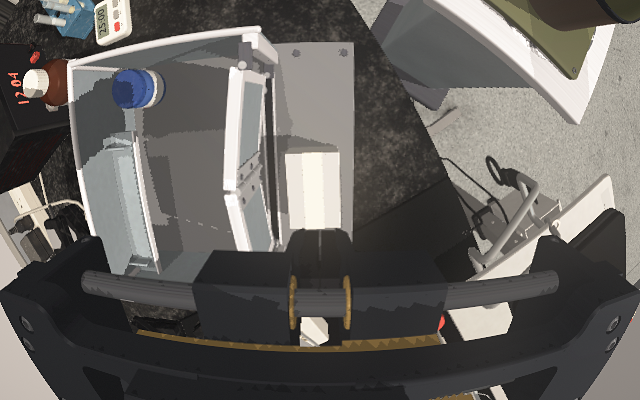

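The wrist view shows the carton top at (286–340, 150–235), the door fold at about (227,192), and the jar at (135,88) clear of the door. The plate's front right corner is at (354,42). I'll check the pose against this view.

```bash
cat >> h.py <<'E'
def fray(w,px):
    T=np.array(w["cam_to_world"]);u=np.array([(px[0]-w["cx"])/w["fx"],(px[1]-w["cy"])/w["fy"]]);r=np.hypot(*u)
    d=np.r_[np.sin(r)*u/max(r,1e-9),np.cos(r)];return T[:3,3],T[:3,:3]@d
def fz(w,px,z):
    o,d=fray(w,px);return o+d*(z-o[2])/d[2]
E
python3 - <<'E'
from g import *
w=get_image("wrist")
for n,px,z in [("plate FR (-104,-150)",(354,42),.006),("wall FR top (-13,-139)",(268,28),.134),("wall rear R top(196,-142)",(72,66),.134),("fold q~.08:(9,0)",(226,191),.13),
 ("cart top FR",(340,151),.051),("cart top BR",(286,153),.051),("cart top BL",(289,231),.051),("c FL",(340,232),.051),("ledge R (151,-58)",(134,134),.074),("jar top",(135,86),.069)]:
    print(n,np.round(w2b(fz(w,px,z)),4))
E
```

```text
plate FR (-104,-150) [-0.1062 -0.1452  0.006 ]
wall FR top (-13,-139) [-0.023  -0.1347  0.134 ]
wall rear R top(196,-142) [ 0.1857 -0.1305  0.134 ]
fold q~.08:(9,0) [0.0197 0.0035 0.13  ]
cart top FR [-0.0864 -0.0173  0.051 ]
cart top BR [-0.0271 -0.0155  0.051 ]
cart top BL [-0.0272  0.0782  0.051 ]
c FL [-0.0879  0.0798  0.051 ]
ledge R (151,-58) [ 0.1479 -0.0478  0.074 ]
jar top [ 0.1451 -0.1028  0.069 ]
```

Call:
step_arm([
  [-0.3,0,4,0,0,0,1],
  [-0.3,0,8,0,0,0,1],
  [-0.3,0,12,0,0,0,1],
  [-0.3,0,14.8,0,0,0,1],
  [-0.3,0,14.8,0,0,0,1],
])

```text
t: 5.1
ee_pos: [0.4084, -0.1751, 0.0882]
tool_rot: [[-0.877, -0.48, -0.006], [-0.48, 0.877, 0.001], [0.004, 0.004, -1.0]]
force: [-0.0, -0.3, -0.4]
gripper_width: 0.009
gripper_force: 0.0
```

```bash
python3 - <<'E'
from g import *
s=get_state();print(w2b(s["ee_pos"]),inc(b2w(-.01,0,.09)),s["force"])
E
```

```text
[-0.06465332  0.00187772  0.08818027] [ 0.18 -5.47 -0.2   0.21 -0.26 -0.14] [-0.03629804 -0.34589963 -0.44745695]
```

Call:
step_arm([
  [0.2,-2.2,0,0,0,0,1],
  [0.2,-4,0,0,0,0,1],
  [0.3,-5.3,0,0,0,0,1],
  [0.4,-6.4,0,0,0,0,1],
  [0.7,-7.5,0,0,0,0,1],
])

```text
t: 5.6
ee_pos: [0.4404, -0.2449, 0.0919]
tool_rot: [[-0.877, -0.48, 0.002], [-0.48, 0.877, 0.001], [-0.002, -0.0, -1.0]]
force: [-0.2, 2.2, 2.2]
gripper_width: 0.004
gripper_force: 1.4
```

```bash
python3 - <<'E'
from g import *
s=get_state();print(w2b(s["ee_pos"]),RT.T@s["force"])
E
```

```text
[ 0.01195487 -0.00373458  0.091882  ] [-0.8778478   2.02102725 -2.17231471]
```

Call:
step_arm([
  [0.4,-1,0.1,0,0,0,1],
  [1.0,-1.9,0.2,0,0,0,1],
  [1.8,-2.9,0.2,0,0,0,1],
  [2.6,-3.7,0.2,0,0,0,1],
  [3.4,-4.2,0.2,0,0,0,1],
])

```text
t: 6.1
ee_pos: [0.4302, -0.2996, 0.0887]
tool_rot: [[-0.878, -0.478, 0.001], [-0.478, 0.878, -0.0], [-0.001, -0.001, -1.0]]
force: [3.8, 2.5, 0.2]
gripper_width: 0.009
gripper_force: 1.7
```

```bash
python3 - <<'E'
from g import *
s=get_state();print(w2b(s["ee_pos"]),RT.T@s["force"])
a=get_image("side");w=get_image("wrist")
cv2.imwrite("pics/m2.png",np.hstack([cv2.resize(a["image"][140:270,250:385],(390,376)),w["image"][0:376,40:400]])[:,:,::-1])
E
```

```text
[ 0.05496108 -0.03902971  0.08867002] [-4.48740032  0.34615933 -0.19894314]
```

View pics/m2.png

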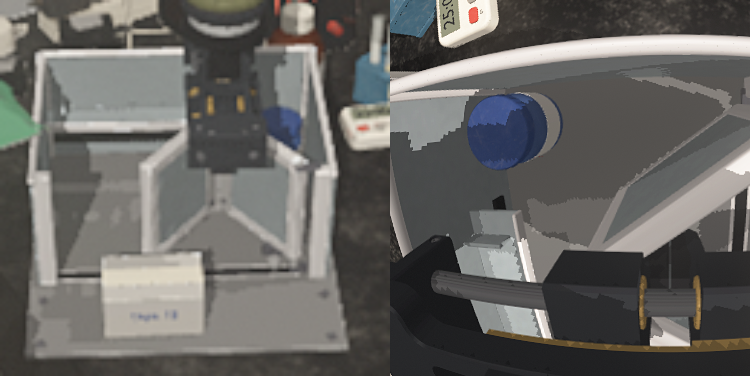

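The left crop shows the door about half folded, with the lead end at (148,170) and the hinge at the gripper. The carton hasn't moved. Next I'll withdraw, lift over the leaf and come down behind it.

Call:
step_arm([
  [-0.3,1.2,0,0,0,0,1],
  [-0.3,1.5,-3.5,0,0,0,1],
  [-0.3,1.5,-6.6,0,0,0,1],
  [-4.5,2.2,-7,0,0,0,1],
  [-9,3.1,-7,0,0,0,1],
])

```text
t: 6.7
ee_pos: [0.493, -0.2287, 0.1597]
tool_rot: [[-0.88, -0.475, -0.001], [-0.475, 0.88, -0.002], [0.002, -0.002, -1.0]]
force: [1.3, -0.3, -0.1]
gripper_width: 0.007
gripper_force: 0.0
```

Call:
step_arm([
  [-2,0.2,0,0,0,0,1],
  [-2,0.2,0.5,0,0,0,1],
  [-2,0.2,4,0,0,0,1],
  [-2,0.2,7,0,0,0,1],
  [-2,0.2,7,0,0,0,1],
])

```text
t: 7.2
ee_pos: [0.5055, -0.2166, 0.0851]
tool_rot: [[-0.878, -0.479, -0.011], [-0.479, 0.878, 0.001], [0.009, 0.006, -1.0]]
force: [0.3, 0.0, 0.8]
gripper_width: 0.004
gripper_force: 0.0
```

```bash
python3 - <<'E'
from g import *
s=get_state();print(w2b(s["ee_pos"]),RT.T@s["force"])
a=get_image("side");m=mark_of(a,"lead");print(m[0]["xy"],m[0]["confidence"],w2b(atz(a,m[0]["xy"],.13)))
E
```

```text
[0.01859614 0.06692747 0.08512851] [-0.3046673  -0.14586619 -0.79848888]
[304.5, 199.0] 0.71 [-0.0020607   0.01910992  0.13      ]
```

Call:
step_arm([
  [2,0,0,0,0,0,1],
  [4,0,0,0,0,0,1],
  [6,0,0,0,0,0,1],
  [8,0,0,0,0,0,1],
  [10,0,0,0,0,0,1],
])

```text
t: 7.8
ee_pos: [0.4231, -0.2648, 0.0903]
tool_rot: [[-0.878, -0.479, 0.003], [-0.479, 0.878, -0.001], [-0.002, -0.002, -1.0]]
force: [0.9, 1.3, 0.4]
gripper_width: 0.003
gripper_force: 0.7
```

```bash
python3 - <<'E'
from g import *
s=get_state();print(w2b(s["ee_pos"]),RT.T@s["force"])
a=get_image("side");m=mark_of(a,"lead");print(m and (m[0]["xy"],m[0]["confidence"],w2b(atz(a,m[0]["xy"],.13))))
E
```

```text
[ 0.02106683 -0.0285358   0.09029809] [-1.43839165  0.7056581  -0.40401411]
([333.3, 198.8], 0.8, array([-0.00358361, -0.05559326,  0.13      ]))
```

Call:
step_arm([
  [0.8,0,0.2,0,0,0,1],
  [1.6,0,0.2,0,0,0,1],
  [2.3,0,0.2,0,0,0,1],
  [2.8,0,0.2,0,0,0,1],
  [3.1,0,0.2,0,0,0,1],
])

```text
t: 8.4
ee_pos: [0.3968, -0.2786, 0.0868]
tool_rot: [[-0.878, -0.479, 0.003], [-0.479, 0.878, 0.001], [-0.003, -0.0, -1.0]]
force: [4.4, 4.8, -0.8]
gripper_width: 0.004
gripper_force: 3.1
```

```bash
python3 - <<'E'
from g import *
s=get_state();print(w2b(s["ee_pos"]),RT.T@s["force"])
a=get_image("side");m=mark_of(a,"lead");print(m and (m[0]["xy"],m[0]["confidence"],w2b(atz(a,m[0]["xy"],.13))))
E
```

```text
[ 0.02044534 -0.05815597  0.08675387] [-6.14729707  2.10173843  0.77812867]
([300.6, 187.8], 0.61, array([0.04722286, 0.02878433, 0.13      ]))
```

Call:
step_arm([
  [0.1,0,0,0,0,0,1],
  [0.2,0,0,0,0,0,1],
  [0.3,0,0,0,0,0,1],
  [0.4,0,0,0,0,0,1],
  [0.4,0,0,0,0,0,1],
])

```text
t: 9.0
ee_pos: [0.3966, -0.2787, 0.0869]
tool_rot: [[-0.876, -0.482, 0.008], [-0.482, 0.876, 0.003], [-0.009, -0.001, -1.0]]
force: [8.1, 7.0, -2.2]
gripper_width: 0.006
gripper_force: 5.0
```

Call:
step_arm([
  [0.1,0,0,0,0,0,1],
  [0.2,0,0,0,0,0,1],
  [0.3,0,0,0,0,0,1],
  [0.3,0,0,0,0,0,1],
  [0.3,0,0,0,0,0,1],
])

```text
t: 9.5
ee_pos: [0.3891, -0.2826, 0.0866]
tool_rot: [[-0.878, -0.479, -0.001], [-0.479, 0.878, -0.0], [0.001, 0.001, -1.0]]
force: [0.3, 0.2, -0.7]
gripper_width: 0.008
gripper_force: 0.2
```

Call:
step_arm([
  [-2,0,0,0,0,0,1],
  [-3,0,-4,0,0,0,1],
  [-3,0,-8,0,0,0,1],
  [-6,3.5,-8,0,0,0,-1],
  [-9.4,7.6,-8,0,0,0,-1],
])

```text
t: 10.0
ee_pos: [0.4364, -0.1756, 0.1678]
tool_rot: [[-0.881, -0.472, 0.003], [-0.472, 0.881, -0.002], [-0.002, -0.003, -1.0]]
force: [0.8, 1.0, -0.3]
gripper_width: 0.162
gripper_force: 0.0
```

```bash
python3 - <<'E'
from g import *
s=get_state();print(w2b(s["ee_pos"]),RT.T@s["force"],inc(b2w(-.056,.027,.17)))
a=get_image("side");w=get_image("wrist")
m=mark_of(a,"lead");print(m and (m[0]["xy"],m[0]["confidence"],w2b(atz(a,m[0]["xy"],.13))))
m=mark_of(a,"carton");print(m and (m[0]["xy"],m[0]["confidence"],w2b(atz(a,m[0]["xy"],.006))))
cv2.imwrite("pics/m3.png",np.hstack([cv2.resize(a["image"][140:270,250:385],(390,376)),w["image"][0:376,40:440]])[:,:,::-1])
E
```

```text
[-0.05071727  0.02616739  0.1677917 ] [-1.17747505  0.51434538  0.34651816] [-0.08  0.53 -0.22 -0.17  0.12 -0.66]
([352.8, 195.9], 0.61, array([ 0.00718569, -0.10727449,  0.13      ]))
([299.7, 252.7], 0.64, array([-0.07229676,  0.03438453,  0.006     ]))
```

View pics/m3.png

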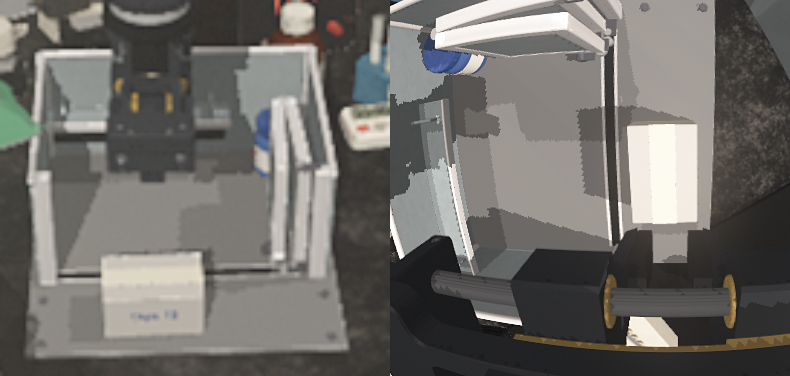

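Both views show the door folded flat at the right (left crop 272–305, 95–265). The jar stands undisturbed behind it and the carton is still on the front plate, with its top at (628–697,124–223) in the right crop. I'll measure the carton now.

```bash
python3 - <<'E'
from g import *
w=get_image("wrist")
for px in [(668,125),(737,124),(736,222),(676,223)]: 
    print(np.round(w2b(fz(w,(px[0]-350,px[1]),.051)),4))
s=get_state();print(w2b(s["ee_pos"]),s["gripper_width"],s["t"])
E
```

```text
[-0.0528 -0.025   0.051 ]
[-0.1121 -0.0267  0.051 ]
[-0.1163  0.064   0.051 ]
[-0.06    0.0645  0.051 ]
[-0.05245795  0.02586214  0.16666979] 0.39388226689222244 10.25
```

```bash
python3 - <<'E'
from g import *
w=get_image("wrist")
for px in [(628,125),(697,124),(697,222),(638,223)]: 
    print(np.round(w2b(fz(w,(px[0]-350,px[1]),.051)),4))
s=get_state();print(inc(b2w(-.056,.028,.1)))
E
```

```text
[-0.0179 -0.027   0.051 ]
[-0.0765 -0.0274  0.051 ]
[-0.0782  0.0621  0.051 ]
[-0.0237  0.0629  0.051 ]
[-0.3   0.42  6.65 -0.02 -0.08 -0.3 ]
```

Call:
step_arm([
  [0.1,0.2,0,0,0,-0.3,-1],
  [0.1,0.2,3,0,0,-0.3,-1],
  [0.1,0.2,6,0,0,-0.3,-1],
  [0.1,0.2,9,0,0,-0.3,-1],
  [0.1,0.2,10,0,0,-0.3,-1],
])

```text
t: 10.8
ee_pos: [0.4315, -0.1737, 0.0644]
tool_rot: [[-0.876, -0.482, -0.004], [-0.482, 0.876, 0.0], [0.003, 0.002, -1.0]]
force: [0.0, -0.5, -0.2]
gripper_width: 0.89
gripper_force: 0.0
```

```bash
python3 - <<'E'
from g import *
s=get_state();print(w2b(s["ee_pos"]),RT.T@s["force"],inc(b2w(-.054,.024,.03)),s["gripper_width"])
E
```

```text
[-0.05466089  0.02281017  0.06435167] [ 0.25841891 -0.48294424  0.19146527] [-0.13 -0.07  3.43  0.12 -0.19 -0.03] 0.8903367647897162
```

Call:
step_arm([
  [0,0,0,0,0,0,-1],
  [0,0,1,0,0,0,-1],
  [0,0,2.2,0,0,0,-1],
  [0,0,3.4,0,0,0,-1],
  [0,0,3.4,0,0,0,-1],
], squeeze=4)

```text
t: 11.3
ee_pos: [0.4329, -0.1735, 0.0324]
tool_rot: [[-0.876, -0.483, -0.001], [-0.483, 0.876, -0.0], [0.001, 0.0, -1.0]]
force: [-0.7, -0.1, -0.6]
gripper_width: 0.996
gripper_force: 0.0
```

Call:
step_arm([
  [0,0,0,0,0,0,0.2],
  [0,0,0,0,0,0,0.2],
  [0,0,0,0,0,0,0.5],
  [0,0,0,0,0,0,0.5],
  [0,0,0,0,0,0,0.5],
])

```text
t: 11.8
ee_pos: [0.4333, -0.173, 0.0331]
tool_rot: [[-0.875, -0.483, 0.001], [-0.483, 0.875, -0.0], [-0.001, -0.0, -1.0]]
force: [0.2, 0.3, 5.6]
gripper_width: 0.686
gripper_force: 4.0
```

```bash
python3 - <<'E'
from g import *
s=get_state();print(w2b(s["ee_pos"]),RT.T@s["force"],s["gripper_width"]*88)
w=get_image("wrist");cv2.imwrite("pics/m4.png",w["image"][:,:,::-1])
E
```

```text
[-0.05445123  0.02476128  0.03314359] [-0.30804666  0.13562077 -5.59173627] 60.339040025248934
```

View pics/m4.png

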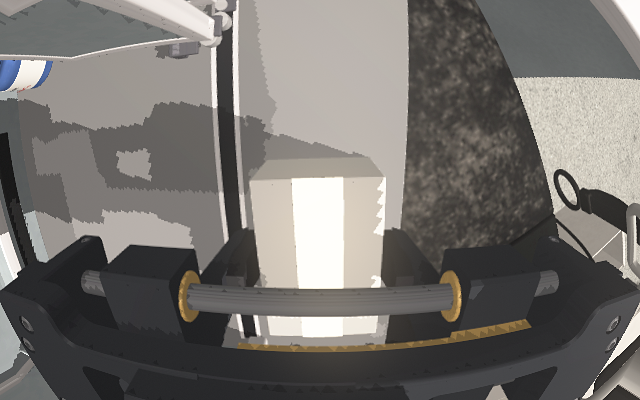

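The fingers hold the carton square at 60.3 mm and the folded door is clear of the path. I'll slide it straight in.

Call:
step_arm([
  [0,-0.7,0,0,0,0,0.5],
  [0,-2,0,0,0,0,0.5],
  [0,-3.6,0,0,0,0,0.5],
  [0,-5.3,0,0,0,0,0.5],
  [0,-7,0,0,0,0,0.5],
])

```text
t: 12.35
ee_pos: [0.4662, -0.233, 0.0326]
tool_rot: [[-0.875, -0.485, -0.002], [-0.485, 0.875, 0.003], [0.001, 0.003, -1.0]]
force: [-1.3, 2.6, -0.1]
gripper_width: 0.682
gripper_force: 4.0
```

Call:
step_arm([
  [0,-1.7,0,0,0,0,0.5],
  [0,-3.4,0,0,0,0,0.5],
  [0,-5,0,0,0,0,0.5],
  [0,-6,0,0,0,0,0.5],
  [0,-6.2,0,0,0,0,0.5],
])

```text
t: 12.85
ee_pos: [0.4967, -0.2889, 0.0325]
tool_rot: [[-0.876, -0.482, -0.001], [-0.482, 0.876, 0.001], [0.0, 0.001, -1.0]]
force: [-2.4, 2.7, 3.5]
gripper_width: 0.68
gripper_force: 4.0
```

```bash
python3 - <<'E'
from g import *
s=get_state();print(w2b(s["ee_pos"]),RT.T@s["force"],s["gripper_width"]*88,inc(b2w(.078,.025,.03)))
w=get_image("wrist");cv2.imwrite("pics/m5.png",w["image"][:,:,::-1])
E
```

```text
[0.07766053 0.02439988 0.03250713] [ 0.85615585  3.49991405 -3.48059228] 59.86913765361164 [-0.06 -0.03  0.25  0.05 -0.01 -0.01]
```

View pics/m5.png

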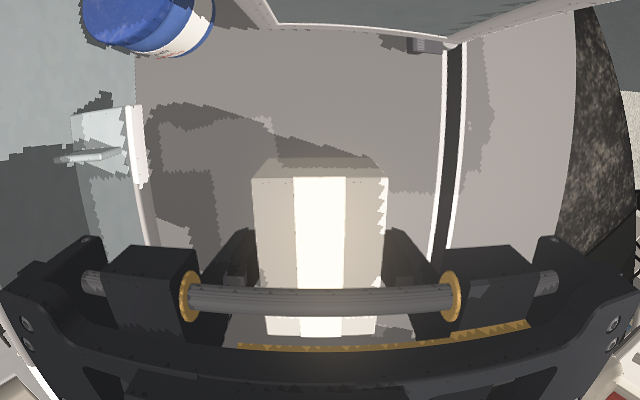

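The carton is inside the bay at x of about 78 mm, square to the ledge lip (left, at 140,105–155,245), and the jar is untouched. Now I'll release it, go up and back, and push with the outside of the open front finger.

Call:
step_arm([
  [0,0,0,0,0,0,-1],
  [0,0,0,0,0,0,-1],
  [0,0,0,0,0,0,-1],
  [0,0,0,0,0,0,-1],
  [0,0,-2,0,0,0,-1],
])

```text
t: 13.4
ee_pos: [0.4955, -0.2877, 0.0511]
tool_rot: [[-0.875, -0.484, -0.004], [-0.484, 0.875, 0.001], [0.003, 0.003, -1.0]]
force: [-0.2, -0.3, 0.6]
gripper_width: 1.0
gripper_force: 0.0
```

Call:
step_arm([
  [0,0,-3,0,0,0,-1],
  [0,0.5,-5.5,0,0,0,-1],
  [0,4,-6,0,0,0,-1],
  [0,7.5,-6,0,0,0,-1],
  [0,10.5,-6,0,0,0,-1],
])

```text
t: 13.9
ee_pos: [0.4456, -0.1952, 0.1132]
tool_rot: [[-0.875, -0.483, 0.001], [-0.483, 0.875, 0.0], [-0.001, -0.0, -1.0]]
force: [0.6, -0.5, -0.7]
gripper_width: 0.997
gripper_force: 0.0
```

```bash
python3 - <<'E'
from g import *
s=get_state();print(w2b(s["ee_pos"]),RT.T@s["force"],s["gripper_width"]*88,inc(b2w(-.025,.025,.03)))
E
```

```text
[-0.02904886  0.02475113  0.11324393] [-0.31000389 -0.76169044  0.72600145] 87.76806255630723 [-0.02 -0.4   8.32 -0.01  0.06  0.07]
```

Call:
step_arm([
  [0,0,3,0,0,0,-1],
  [0,0,6,0,0,0,-1],
  [0,0,8.3,0,0,0,-1],
  [0,-0.6,8.3,0,0,0,-1],
  [0,-1.2,8.3,0,0,0,-1],
], squeeze=20)

```text
t: 14.4
ee_pos: [0.4523, -0.2072, 0.0299]
tool_rot: [[-0.875, -0.484, -0.001], [-0.484, 0.875, -0.0], [0.001, 0.0, -1.0]]
force: [0.0, -0.5, 0.3]
gripper_width: 0.999
gripper_force: 0.0
```

Call:
step_arm([
  [0,-1,0,0,0,0,-1],
  [0,-2.2,0,0,0,0,-1],
  [0,-3.4,0,0,0,0,-1],
  [0,-4.6,0,0,0,0,-1],
  [0,-5.6,0,0,0,0,-1],
])

```text
t: 14.9
ee_pos: [0.4794, -0.2571, 0.0311]
tool_rot: [[-0.876, -0.482, 0.001], [-0.482, 0.876, 0.0], [-0.001, -0.0, -1.0]]
force: [-1.9, 1.8, -1.1]
gripper_width: 0.999
gripper_force: 1.1
```

```bash
python3 - <<'E'
from g import *
s=get_state();print(w2b(s["ee_pos"]),RT.T@s["force"],s["gripper_width"]*88)
w=get_image("wrist");a=get_image("side");cv2.imwrite("pics/m6.png",np.hstack([cv2.resize(a["image"][140:270,250:385],(390,400)),w["image"][:,0:400]])[:,:,::-1])
E
```

```text
[0.0414764  0.02457877 0.03107707] [0.79719994 2.48079778 1.12286743] 87.9103076887185
```

View pics/m6.png

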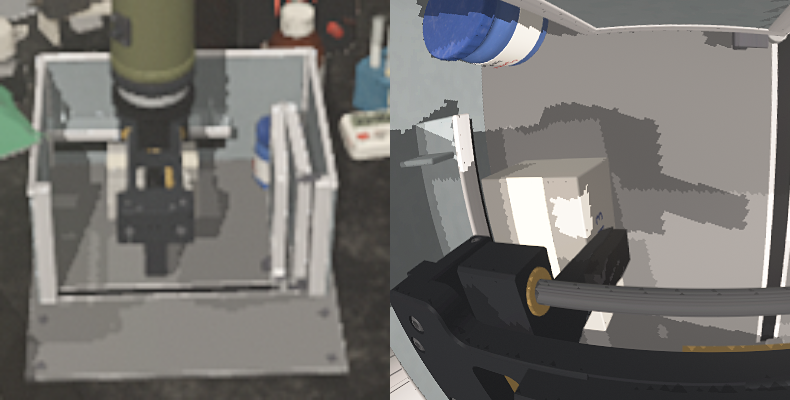

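The carton is going in straight ahead of the finger, with its front edge meeting the ledge lip in parallel at (480,180) in the wrist crop. The door is still held. About 25 mm remain.

Call:
step_arm([
  [0,-0.6,0,0,0,0,-1],
  [0,-1.1,0,0,0,0,-1],
  [0,-1.5,0,0,0,0,-1],
  [0,-1.8,0,0,0,0,-1],
  [0,-2,0,0,0,0,-1],
])

```text
t: 15.5
ee_pos: [0.4886, -0.272, 0.0302]
tool_rot: [[-0.874, -0.485, -0.001], [-0.485, 0.874, 0.002], [-0.0, 0.002, -1.0]]
force: [-2.7, 4.1, 6.4]
gripper_width: 1.001
gripper_force: 3.1
```

Call:
step_arm([
  [0,-0.1,0,0,0,0,-1],
  [0,-0.2,0,0,0,0,-1],
  [0,-0.3,0,0,0,0,-1],
  [0,-0.4,0,0,0,0,-1],
  [0,-0.4,0,0,0,0,-1],
])

```text
t: 16.0
ee_pos: [0.4905, -0.2754, 0.0302]
tool_rot: [[-0.874, -0.485, -0.001], [-0.485, 0.874, 0.002], [-0.0, 0.002, -1.0]]
force: [-3.0, 3.1, 5.3]
gripper_width: 1.0
gripper_force: 2.8
```

```bash
python3 - <<'E'
from g import *
s=get_state();print(w2b(s["ee_pos"]),RT.T@s["force"],s["gripper_width"]*88)
E
```

```text
[0.06289433 0.02545227 0.03020989] [ 1.09240076  4.18458444 -5.28683859] 87.96952715660171
```

Call:
step_arm([
  [0,0,-0.2,0,0,0,-1],
  [0,0,-0.4,0,0,0,-1],
  [0,0,-0.6,0,0,0,-1],
  [0,0,-0.6,0,0,0,-1],
  [0,0,-0.6,0,0,0,-1],
])

```text
t: 16.5
ee_pos: [0.4905, -0.277, 0.0356]
tool_rot: [[-0.875, -0.483, -0.0], [-0.483, 0.875, 0.0], [0.0, 0.0, -1.0]]
force: [-0.6, 1.2, -1.0]
gripper_width: 0.999
gripper_force: 1.2
```

Call:
step_arm([
  [0,-0.1,0,0,0,0,-1],
  [0,-0.2,0,0,0,0,-1],
  [0,-0.3,0,0,0,0,-1],
  [0,-0.3,0,0,0,0,-1],
  [0,-0.3,0,0,0,0,-1],
])

```text
t: 17.0
ee_pos: [0.4922, -0.2799, 0.0356]
tool_rot: [[-0.875, -0.483, 0.0], [-0.483, 0.875, -0.0], [0.0, -0.0, -1.0]]
force: [-1.1, 2.4, -1.3]
gripper_width: 1.002
gripper_force: 0.9
```

```bash
python3 - <<'E'
from g import *
s=get_state();print(w2b(s["ee_pos"]),RT.T@s["force"],s["gripper_width"]*88)
E
```

```text
[0.06759102 0.02474773 0.03562825] [-0.16231003  2.61462105  1.31598047] 88.14583487659411
```

Call:
step_arm([
  [0,-0.1,0,0,0,0,-1],
  [0,-0.2,0,0,0,0,-1],
  [0,-0.3,0,0,0,0,-1],
  [0,-0.3,0,0,0,0,-1],
  [0,-0.3,0,0,0,0,-1],
])

```text
t: 17.5
ee_pos: [0.4926, -0.2808, 0.0355]
tool_rot: [[-0.875, -0.484, -0.002], [-0.484, 0.875, 0.002], [0.001, 0.003, -1.0]]
force: [-4.8, 4.6, -0.9]
gripper_width: 1.002
gripper_force: 3.0
```

Call:
step_arm([
  [0,-0.1,0,0,0,0,-1],
  [0,-0.2,0,0,0,0,-1],
  [0,-0.2,0,0,0,0,-1],
  [0,-0.2,0,0,0,0,-1],
  [0,-0.2,0,0,0,0,-1],
])

```text
t: 18.0
ee_pos: [0.4926, -0.2808, 0.0353]
tool_rot: [[-0.874, -0.485, -0.004], [-0.485, 0.874, 0.004], [0.002, 0.006, -1.0]]
force: [-6.6, 8.8, 2.5]
gripper_width: 0.999
gripper_force: 5.0
```

```bash
python3 - <<'E'
from g import *
s=get_state();print(w2b(s["ee_pos"]),RT.T@s["force"],s["gripper_width"]*88)
E
```

```text
[0.06860494 0.02461218 0.03531519] [ 1.51290999 10.91325785 -2.48212133] 87.9320874430054
```

The force rose from 2.6 N to 11 N with no further motion, so the carton is on the strip. I'll back off and check.

Call:
step_arm([
  [0,0.6,0,0,0,0,-1],
  [0,2,0,0,0,0,-1],
  [0,4.5,-1,0,0,0,-1],
  [0,7.5,-4,0,0,0,-1],
  [0,10,-8,0,0,0,-1],
])

```text
t: 18.5
ee_pos: [0.4458, -0.1958, 0.1158]
tool_rot: [[-0.875, -0.484, -0.001], [-0.484, 0.875, -0.0], [0.001, 0.0, -1.0]]
force: [0.9, 0.1, 1.5]
gripper_width: 0.998
gripper_force: 0.0
```

Call:
step_arm([
  [0,0,-4,0,0,0,-1],
  [0,2,-8,0,0,0,-1],
  [0,4,-10,0,0,0,-1],
  [0,4,-10,0,0,0,-1],
  [0,4,-10,0,0,0,-1],
])

```text
t: 19.0
ee_pos: [0.4277, -0.1626, 0.216]
tool_rot: [[-0.876, -0.483, 0.002], [-0.483, 0.876, -0.002], [-0.001, -0.003, -1.0]]
force: [0.8, 0.0, -0.9]
gripper_width: 1.0
gripper_force: 0.0
```

```bash
python3 - <<'E'
from g import *
s=get_state();print(w2b(s["ee_pos"]),RT.T@s["force"],s["t"])
a=get_image("side");w=get_image("wrist")
o=outline_of(a,"carton");
if o: print(o[0]["box"],o[0]["confidence"])
m=mark_of(a,"lead");print(m and (m[0]["confidence"],w2b(atz(a,m[0]["xy"],.13))))
cv2.imwrite("pics/m7.png",np.hstack([cv2.resize(a["image"][140:270,250:385],(400,400)),w["image"][:,60:460]])[:,:,::-1])
E
```

```text
[-0.06622482  0.02487364  0.21600801] [-0.69466877 -0.37609357  0.94936964] 19.0
[302.3, 198.3, 30.0, 17.4] 0.64
(0.76, array([-0.01382109, -0.09861958,  0.13      ]))
```

View pics/m7.png

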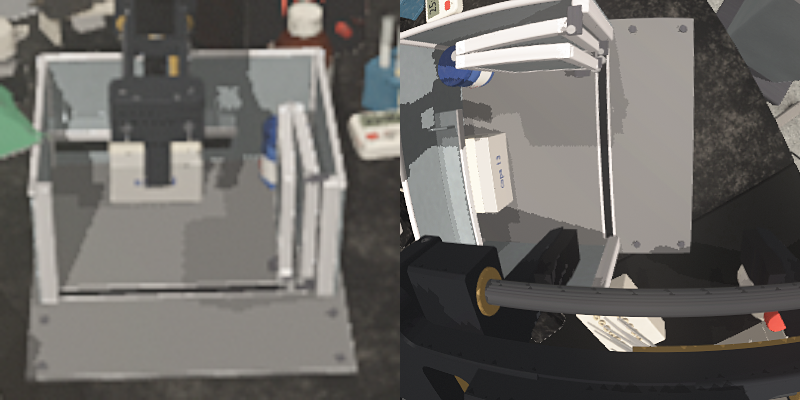

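The carton sits under the ledge with its near face at (110–203,142–202), looking square. The door is still folded, the jar is in place, and nothing is touching. One numeric check of position and squareness.

```bash
python3 - <<'E'
from g import *
a=get_image("side");w=get_image("wrist");k=lambda x,y:(250+x*135/400,140+y*130/400)
for x in [(110,202),(203,200)]: print("side bottom",np.round(w2b(atz(a,k(*x),.006)),4))
# subpixel-ish: near-face lower edge from the network's outline
o=outline_of(a,"carton")[0]["region"];c=np.where(o.any(0))[0];r=np.array([np.where(o[:,i])[0].max()+1 for i in c])
for i in (3,len(c)//2,len(c)-4): print(c[i],r[i],np.round(w2b(atz(a,(c[i]+.5,r[i]),.006)),4))
for x in [(-150,-73)]: print("ref plate front")
for x in [(30,378),(357,374)]: print(np.round(w2b(atz(a,k(*x),.003)),4))
o=outline_of(w,"carton")
if o: o=o[0]["region"].astype(np.uint8);q=cv2.minAreaRect(np.argwhere(o)[:,::-1].astype(np.float32));print(q)
for x in [(504,132),(511,207)]: print("wrist top near edge",np.round(w2b(fz(w,(x[0]-340,x[1]),.051)),4))
for x in [(514,190),(514,140),(514,208)]: print("wrist bottom near",np.round(w2b(fz(w,(x[0]-340,x[1]),.006)),4))
for x in [(603,72),(603,235)]: print("track",np.round(w2b(fz(w,(x[0]-340,x[1]),.006)),4))
E
```

```text
side bottom [0.1281 0.07   0.006 ]
side bottom [ 0.1282 -0.0227  0.006 ]
290 205 [0.1308 0.06   0.006 ]
302 205 [0.1297 0.0246 0.006 ]
314 205 [ 0.1286 -0.0108  0.006 ]
ref plate front
[-0.1036  0.1369  0.003 ]
[-0.1077 -0.1484  0.003 ]
((147.73243713378906, 172.897705078125), (79.16143798828125, 41.84428024291992), 82.7468032836914)
wrist top near edge [ 0.102  -0.0223  0.051 ]
wrist top near edge [0.1043 0.0646 0.051 ]
wrist bottom near [0.1208 0.0578 0.006 ]
wrist bottom near [ 0.1128 -0.0072  0.006 ]
wrist bottom near [0.1247 0.0827 0.006 ]
track [-0.0039 -0.0824  0.006 ]
track [0.0044 0.1183 0.006 ]
```

```bash
python3 -c "from station import *; print(job_done())"
```

```text
the job is handed in; nothing more can be done
None
```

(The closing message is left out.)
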